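Swap two pots at the bench drier and hold its sprung air shutter half open

TASK

Swap the two pots on the bench drier, so that each ends up standing upright in the middle of the round bat where the other one stood. Then slide the drier's sprung shutter to half of its travel, where its grip stands at the long middle line, and finish while still holding it there with the gripper against the spring; do not let go. Do not tip the pots, and leave the other things on the table where they are.

Things in the scene. Friction and masses are not known exactly. Their poses are not given: they have to be found in the camera images.
- drier: Fixed bench drier, may be turned. Origin on the table midway between its two bats; x to the blower housing (away from the robot), y left, z up. Board 8 mm thick: x -70 to 185, y -155 to 155 mm; grey housing: x 100 to 180, y -145 to 145 mm, 110 mm high; its shuttered air outlet is behind the left bat. Table clear left of the board (x 0, y 200 to 230 mm): room to set a pot aside.
- bat_left (a point): Centre of the top face of the left (+y of the drier) round plaster bat: diameter 110 mm, top 18 mm above the table. Fixed.
- bat_right (a point): Centre of the top face of the right (-y of the drier) bat, same size and height, 150 mm from the left one. Fixed.
- tumbler: The taller pot: a green tumbler, round, open at the top, 65 mm in diameter at the widest (rim), 84 mm high, about 0.19 kg. Origin at the centre of its underside, z up. It stands on one of the bats (either one).
- cup: The shorter pot: a bisque-pink cup, round, open at the top, 68 mm in diameter at the widest (rim), 62 mm high, about 0.15 kg. Origin at the centre of its underside, z up. It stands on the other bat.
- shutter (a joint): Shutter travel in m: 0 closed (the spring keeps it there), 0.04 half, 0.08 fully open. It slides to the right, along the drier's -y. Spring 150 N/m: 3 N when closed, 9 N at half, 15 N open; let go, it slides shut. Three dark lines on the housing's top mark where the middle of the grip stands when closed, half (the longest line) and open.
- shutter_grip (a point): Holding point on the shutter's grip, 145 mm above the table, moving with the shutter (closed: x 99, y 75 mm in the drier's frame). The grip is an upright black block over the housing's front edge, 12 mm thick along the drier's y, 26 mm along its x, from 113 to 163 mm above the table; the housing's top is at 110 mm.
- jar: Bystander: screw-lid glaze jar, 64 mm in diameter, 86 mm high, origin at the centre of its underside. Leave alone.
- tape: Bystander: roll of tape lying flat, 96 mm in diameter, 25 mm high, origin at the centre of its underside. Leave alone.
- rib: Bystander: flat wooden rib, 45x104x9 mm, origin at the centre of its underside. Leave alone.
Not all that is in view belongs to the job. Leave any red or turquoise look-alike of the cup alone.

How it is judged:
By the outcome, as a careful person would: the job done as asked, in the order asked, and still so for the second after the job is handed in, while the arm keeps its last pose, push and grip.
It also fails if it takes over 72 s, if anything falls off the work surface, if the arm or the gripper's body presses on something with over 40 N, if the wrist force passes 120 N, or if a joint passes its speed limit or range.

ROBOT

A 6-joint arm with a two-finger parallel gripper is mounted at the origin on the work surface; the furniture and walls round the work are solid. World frame = base frame: x ahead of the robot, y to its left, z up, the work surface at z = 0. Lengths are in m, angles in rad, forces in N, time in s.
With the tool pointing down it reaches from about 0.25 to 0.775 m from the base axis. Payload 4 kg.
Tool frame: the origin (TCP) lies on the centre line of the jaws, within the pads' length; the fingertips stand 8 mm ahead of it and the grasp point (between the pads) lies 11 mm behind it; z points along the fingers, y is the direction in which the jaws open and shut (so a half turn about z gives the same grasp; the last joint's range is limited). The gripper opens to 94 mm and grips with 3 to 60 N. Pads are 16 mm wide; open, the fingers measure 119 mm over their backs; the gripper's body (75 mm by 177 mm) begins 78 mm behind the grasp point.
Start: joints at [1.091, 0.087, 1.371, -0, 1.684, -0.103], TCP at [0.202, 0.511, 0.214] pointing down, gripper open.
Joint ranges: [-3.1, 3.1], [-0.76, 2.03], [0.27, 2.55], [-1.08, 4.22], [0.17, 2.65], [-2.57, 2.57]. Speed limits (rad/s): [2.79, 2.79, 3.14, 3.14, 3.14, 3.14].

INTERFACE

Orientations are given as [roll, pitch, yaw] about the fixed x, y, z axes, in that order (R = Rz(yaw) Ry(pitch) Rx(roll)).
In Python, from bench import robot, cams, close_job gives the robot as it stands.
- The arm moves only by the tool arm_command, never from a script. Its argument "plan" is one flat list of numbers, 7 for each row, row after row: the shift along the tool's x, y, z in cm, then the turn, a rotation vector about the tool's x, y, z in degrees, then the closure, from 0 (fully open) to 1 (shut). A call has 1 to 8 rows; each row shifts and turns the commanded pose from where the row before left it, along the tool's axes as they then stand; what a row does not reach is not made up. A row lasts 1/8 s, in which the tool goes at most 62.5 mm and 10.7 degrees, less where a joint would pass 70% of its speed; a pose out of reach is approached as far as the arm can. A call with a gripper value outside its range is refused whole. The fingers move at their own pace and stop on an object; the grip force is fixed at half the most. Time passes only in rows, so rows that do not move let the fingers close. It gives the time, the measured TCP pose, the force and the opening at its end, in the units of the state.
- robot.get_obs(): the state, without advancing time (a new reading comes with each control period).
- cams.snapshot(name): name is "scene" or "top"; returns a dict with "pixels" (384x512x3 uint8, red, green, blue), "fov_y" (degrees; the focal length in pixels is half the picture's height over the tangent of half this angle, whatever the lens; pixels are square), "cx", "cy" (the principal point, pixels), "camera_from_world" (4x4, takes a point from world to camera coordinates). Camera axes: x right, y up, looking along -z (the intrinsics and any distortion apply to the point x, -y, -z); pixel columns grow to the right and rows downward; lengths in m; the calibration is good to about 2 mm. A picture is of the moment at which its call begins. There is no depth.
- close_job(): hands the job in, once; it reports no verdict.
The state is a dict: "time": time; "joint_positions": joint angles; "qvel": joint speeds; "joint_torque": joint torques, N m; "tool_pos": TCP position; "ee_rot": TCP orientation; "wrist_force": force on the tool from outside, world axes, zero at the start; "wrist_torque": the same for the moment, N m; "width": finger opening in m.
Only numpy, scipy, OpenCV 4.12 (cv2) and the standard library are available. Lean on these libraries where they do the work, as an engineer would, in place of code of your own. Each camera call takes 0.05 s, during which the arm holds its last target.

## Working session

There is one attempt and no reset: what is moved stays moved. The work goes in short steps, Python scripts to look and compute and a tool call to move; the robot and the scene stay as the last step left them, time stands still between calls to the robot, and variables do not carry over. Pictures are saved under pics/ and viewed, and the job is handed in when it is done.

Besides the shell and the picture viewer there is one more tool, called after "Emit:" by a JSON object that holds its "fn" and its "kwargs". arm_command: Moves the arm, as the interface text tells. Its arguments: {"type":"object","properties":{"plan":{"type":"array","items":{"type":"number"}}},"required":["plan"]}

```bash
ls; mkdir -p pics; cat > h.py <<'E'
import numpy as np, cv2
from bench import robot, cams, close_job
def snap(n,f):
    s=cams.snapshot(n); cv2.imwrite('pics/'+f,s['pixels'][:,:,::-1]); 
    return s
E
python3 - <<'E'
from h import *
for n in ['scene','top']:
    s=snap(n,n+'0.png'); print(n,{k:(v if k!='pixels' else v.shape) for k,v in s.items()})
print(robot.get_obs())
E
```

```text
pics
scene {'pixels': (384, 512, 3), 'fov_y': 49.96054586410003, 'cx': 249.87166351610247, 'cy': 194.81961258578136, 'camera_from_world': array([[ 0.61831576,  0.78580209,  0.01416678, -0.2721967 ],
       [-0.67008641,  0.51767309,  0.5319763 ,  0.30738688],
       [ 0.41069433, -0.33842229,  0.84664073, -1.3965825 ],
       [ 0.        ,  0.        ,  0.        ,  1.        ]])}
top {'pixels': (384, 512, 3), 'fov_y': 57.6979547115895, 'cx': 259.9474112875431, 'cy': 193.2267021411585, 'camera_from_world': array([[-0.05426839, -0.99851969,  0.00365578, -0.00154619],
       [ 0.97328395, -0.05207813,  0.22362069, -0.51297836],
       [-0.22309927,  0.01569365,  0.97466939, -0.92461318],
       [ 0.        ,  0.        ,  0.        ,  1.        ]])}
{'time': 0.1, 'joint_positions': array([ 1.09094125e+00,  8.79129890e-02,  1.37206081e+00, -1.45082819e-05,
        1.68361212e+00, -1.03124038e-01]), 'qvel': array([-0.00012767, -0.00091761, -0.00273557,  0.00022042,  0.00027533,
       -0.00030225]), 'joint_torque': array([ 2.31462807e-03, -3.41252625e+01, -3.03301334e+01,  7.20246602e-02,
        3.04039638e-02, -9.96535437e-05]), 'tool_pos': array([0.20213958, 0.51100411, 0.21242524]), 'ee_rot': array([-3.13960850e+00, -1.90846316e-04,  2.76485980e+00]), 'wrist_force': array([ 0.86454592, -0.31313152,  0.15298674]), 'wrist_torque': array([ 0.03165485, -0.05757547,  0.04869561]), 'width': 0.0945630379441799}
```

View pics/scene0.png

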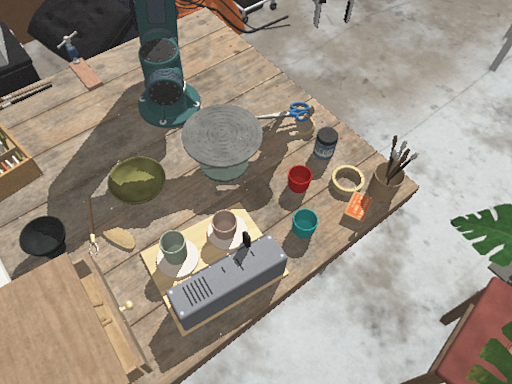

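View pics/top0.png

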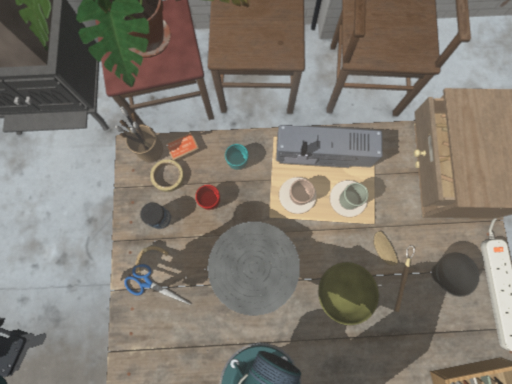

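```bash
cat >> h.py <<'E'
def proj(s,P):
    P=np.atleast_2d(np.asarray(P,float)); T=s['camera_from_world']; c=P@T[:3,:3].T+T[:3,3]
    f=192/np.tan(np.radians(s['fov_y'])/2)
    return np.c_[s['cx']+f*c[:,0]/-c[:,2], s['cy']-f*c[:,1]/-c[:,2]]
def ray(s,uv):
    f=192/np.tan(np.radians(s['fov_y'])/2); T=s['camera_from_world']
    d=np.array([(uv[0]-s['cx'])/f,-(uv[1]-s['cy'])/f,-1.]); R=T[:3,:3]
    return -R.T@T[:3,3], R.T@d
def onz(s,uv,z):
    o,d=ray(s,uv); return o+d*(z-o[2])/d[2]
def two(s1,u1,s2,u2):
    o1,d1=ray(s1,u1);o2,d2=ray(s2,u2)
    A=np.c_[d1,-d2]; t=np.linalg.lstsq(A,o2-o1,rcond=None)[0]
    a=o1+d1*t[0];b=o2+d2*t[1]; return (a+b)/2,np.linalg.norm(a-b)
E
python3 - <<'E'
from h import *
a=cams.snapshot('scene');b=cams.snapshot('top')
for s,n in((a,'scene'),(b,'top')):
    print(n,proj(s,[[0,0,0],[.202,.511,.212],[.5,0,0],[.6,.2,0]]))
im=b['pixels'][110:240,255:395,::-1]; cv2.imwrite('pics/topc.png',cv2.resize(im,None,fx=5,fy=4.4,interpolation=cv2.INTER_CUBIC))
im=a['pixels'][195:340,130:300,::-1]; cv2.imwrite('pics/scenec.png',cv2.resize(im,None,fx=4,fy=4,interpolation=cv2.INTER_CUBIC))
E
```

```text
scene [[169.54949184 104.11321481]
 [330.98243443  21.61412577]
 [262.65862738 204.38749894]
 [336.48520049 191.81815602]]
top [[259.36456026 386.59816208]
 [ 18.98982508 329.67350229]
 [250.30000784 202.08563662]
 [182.72760196 173.22039845]]
```

View pics/topc.png

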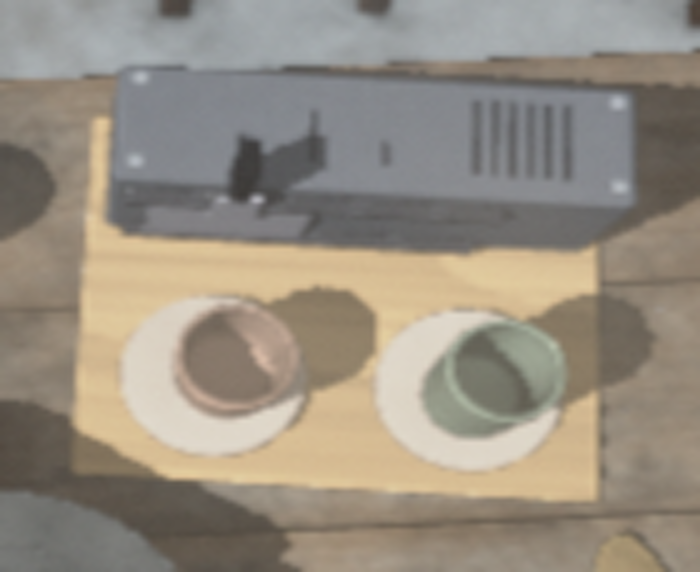

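View pics/scenec.png

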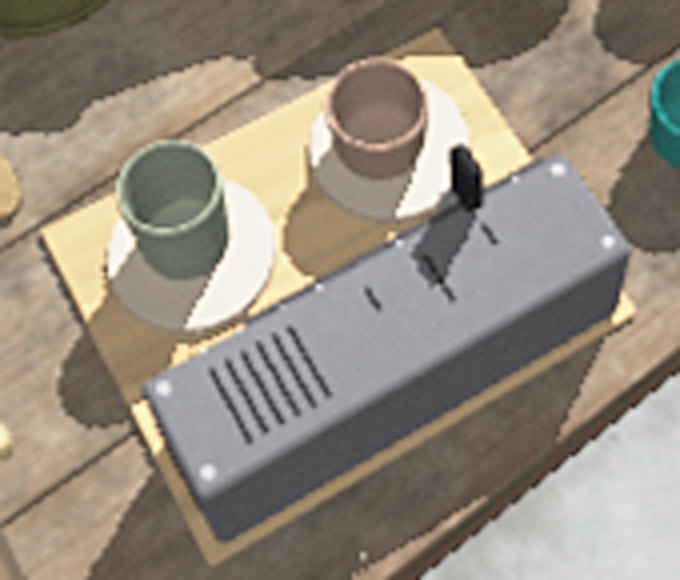

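```bash
cat > fit.py <<'E'
from h import *
from scipy.optimize import least_squares
a=cams.snapshot('scene');b=cams.snapshot('top')
sc=lambda x,y:(x/4+130-.4,y/4+195-.4); tc=lambda x,y:(x/5+255-.4,y/4.4+110-.4)
B=lambda x,y:(x,y,.008); H=lambda x,y:(x,y,.11)
obs=[(a,sc(42,240),B(-.07,-.155)),(a,sc(440,30),B(-.07,.155)),(a,sc(213,563),B(.185,-.155)),(a,sc(632,303),B(.185,.155)),
(a,sc(147,383),H(.1,-.145)),(a,sc(562,157),H(.1,.145)),(a,sc(628,250),H(.18,.145)),
(b,tc(74,474),B(-.07,.155)),(b,tc(600,500),B(-.07,-.155)),
(b,tc(120,68),H(.18,.145)),(b,tc(632,92),H(.18,-.145)),(b,tc(634,205),H(.1,-.145))]
def res(p,full=False):
    c,s=np.cos(p[2]),np.sin(p[2]); r=[]
    for S,uv,P in obs:
        w=onz(S,uv,P[2])[:2]; m=np.array([p[0]+c*P[0]-s*P[1],p[1]+s*P[0]+c*P[1]]); r.append(w-m)
    r=np.array(r); return r if full else r.ravel()
f=least_squares(res,[.5,0,0],loss='soft_l1',f_scale=.003); p=f.x
print('drier',p[:2],np.degrees(p[2])); print((res(p,True)*1000).round(1))
c,s=np.cos(p[2]),np.sin(p[2])
W=lambda x,y,z:(p[0]+c*x-s*y,p[1]+s*x+c*y,z)
for n,S in(('s',a),('t',b)):
    im=S['pixels'][:,:,::-1].copy(); im=cv2.resize(im,None,fx=4,fy=4,interpolation=cv2.INTER_CUBIC)
    t=np.linspace(0,2*np.pi,60)
    for yy in(.075,-.075):
        q=proj(S,[W(.055*np.cos(k),yy+.055*np.sin(k),.018) for k in t])
        cv2.polylines(im,[((q+.5)*4).astype(int)],True,(0,0,255),1)
    q=proj(S,[W(.1,.145,.11),W(.1,-.145,.11),W(.18,-.145,.11),W(.18,.145,.11)]); cv2.polylines(im,[((q+.5)*4).astype(int)],True,(255,0,0),1)
    im=im[780:1340,520:1200] if n=='s' else im[440:960,1020:1560]
    cv2.imwrite(f'pics/fit_{n}.png',im)
E
python3 fit.py
```

```text
drier [ 0.50317125 -0.21267839] -6.2571933245864155
[[ 8.   0.4]
 [ 6.5  0.1]
 [-0.8  2.6]
 [-5.   0.4]
 [ 3.9  5.4]
 [ 6.8 -4.5]
 [-0.8 -4.1]
 [-0.5 -2.7]
 [-0.5  0.5]
 [-5.4 -2.8]
 [-5.1  1.7]
 [-0.4  1.8]]
```

View pics/fit_t.png

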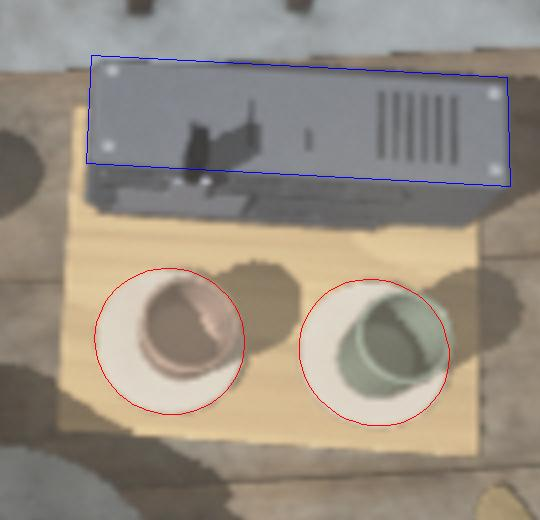

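View pics/fit_s.png

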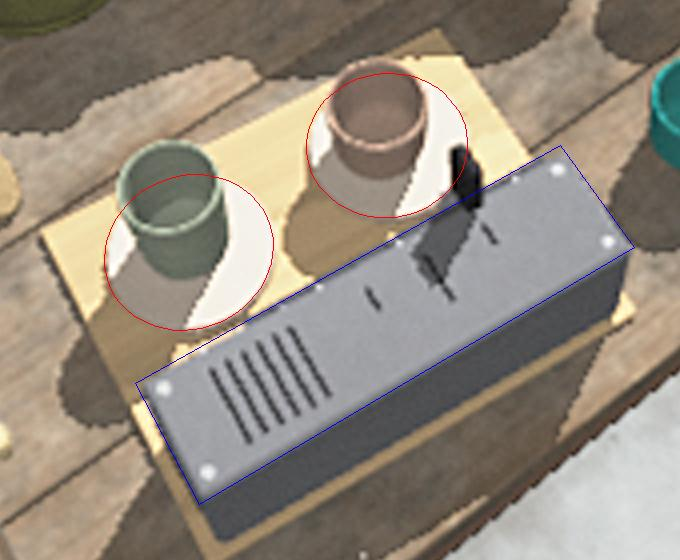

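```bash
cat > fit2.py <<'E'
import fit as F; from fit import *
def projd(S,P,k):
    q=proj(S,P)-[S['cx'],S['cy']]; f=192/np.tan(np.radians(S['fov_y'])/2); r2=(q**2).sum(1,keepdims=True)/f**2
    return q*(1+k*r2)+[S['cx'],S['cy']]
def res2(p,full=False):
    c,s=np.cos(p[2]),np.sin(p[2]); r=[]
    for S,uv,P in obs:
        r.append(projd(S,[(p[0]+c*P[0]-s*P[1],p[1]+s*P[0]+c*P[1],P[2])],p[3] if S is a else p[4])[0]-uv)
    r=np.array(r); return r if full else r.ravel()
f=least_squares(res2,[.5,-.2,0,0,0],loss='soft_l1',f_scale=1);p2=f.x
print(p2,np.degrees(p2[2]));print(res2(p2,True).round(2))
E
python3 fit2.py|tail -20
```

```text
[ 6.8 -4.5]
 [-0.8 -4.1]
 [-0.5 -2.7]
 [-0.5  0.5]
 [-5.4 -2.8]
 [-5.1  1.7]
 [-0.4  1.8]]
[ 0.50440571 -0.21542089 -0.10901036 -0.13880407 -0.08903989] -6.245833773116356
[[-0.86 -1.96]
 [-1.89 -0.74]
 [-0.01 -0.8 ]
 [ 0.42  2.  ]
 [-2.45 -0.11]
 [-0.93 -2.03]
 [ 0.84  0.  ]
 [-0.01 -0.57]
 [-0.17 -0.96]
 [-0.26 -1.92]
 [-0.46 -1.29]
 [ 0.06 -0.21]]
```

```bash
cat > u.py <<'E'
from h import *
K={'s':-.13,'t':-.09}
def und(S,uv,k):
    f=192/np.tan(np.radians(S['fov_y'])/2); c=[S['cx'],S['cy']]
    M=np.array([[f,0,c[0]],[0,f,c[1]],[0,0,1.]])
    return cv2.undistortPoints(np.array([[uv]],float),M,np.array([k,0,0,0.]),P=M)[0,0]
E
python3 - <<'E'
from u import *
a=cams.snapshot('scene');b=cams.snapshot('top')
sc=lambda x,y:(x/4+130-.4,y/4+195-.4); tc=lambda x,y:(x/5+255-.4,y/4.4+110-.4)
for ks,kt in((0,0),(-.14,-.09),(-.14,-.12),(-.1,-.1),(-.2,-.1)):
  print(ks,kt)
  for n,s1,t1,h in(('cup',sc(377,104),tc(238,358),.08),('tum',sc(171,188),tc(504,370),.102)):
    us=und(a,s1,ks);ut=und(b,t1,kt); print(n,two(a,us,b,ut),onz(a,us,h)[:2],onz(b,ut,h)[:2])
# table-edge lines for straightness: find long edges
for n,S in(('s',a),('t',b)):
  g=cv2.resize(S['pixels'][:,:,::-1],None,fx=1.56,fy=1.56,interpolation=cv2.INTER_CUBIC); cv2.imwrite(f'pics/big_{n}.png',g)
E
```

```text
0 0
cup (array([ 0.50900799, -0.14431797,  0.07721996]), np.float64(0.004025499132407496)) [ 0.51135935 -0.14341888] [ 0.50730449 -0.14563309]
tum (array([ 0.48862592, -0.2849758 ,  0.09799273]), np.float64(0.0027669676799317064)) [ 0.49143222 -0.28442167] [ 0.48708986 -0.28500569]
-0.14 -0.09
cup (array([ 0.50902009, -0.14445145,  0.07722783]), np.float64(0.004076880954142167)) [ 0.51138156 -0.14352808] [ 0.50730472 -0.14578896]
tum (array([ 0.48855418, -0.28660581,  0.09812342]), np.float64(0.0030102722893843013)) [ 0.49136947 -0.28592713] [ 0.48698635 -0.28677475]
-0.14 -0.12
cup (array([ 0.50902414, -0.14448021,  0.07726222]), np.float64(0.004121279126312315)) [ 0.51138156 -0.14352808] [ 0.50730479 -0.1458412 ]
tum (array([ 0.48857407, -0.28687378,  0.09848328]), np.float64(0.0035400695918065606)) [ 0.49136947 -0.28592713] [ 0.48695087 -0.28738108]
-0.1 -0.1
cup (array([ 0.50902144, -0.14444738,  0.07726641]), np.float64(0.004114894453307049)) [ 0.5113752  -0.14349681] [ 0.50730474 -0.14580636]
tum (array([ 0.48859843, -0.28644916,  0.09850921]), np.float64(0.0035636502739205484)) [ 0.49138766 -0.28549075] [ 0.48697458 -0.28697591]
-0.2 -0.1
cup (array([ 0.50902145, -0.14448154,  0.07719849]), np.float64(0.004056742360915649)) [ 0.51139112 -0.14357511] [ 0.50730474 -0.14580636]
tum (array([ 0.48850356, -0.28706882,  0.09783764]), np.float64(0.00261093701543557)) [ 0.49134178 -0.28659145] [ 0.48697458 -0.28697591]
```

View pics/big_s.png

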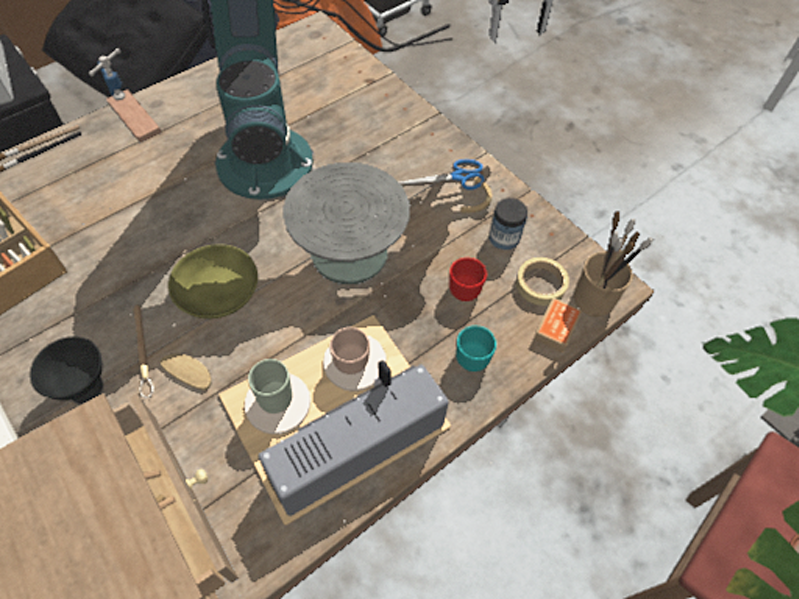

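View pics/big_t.png

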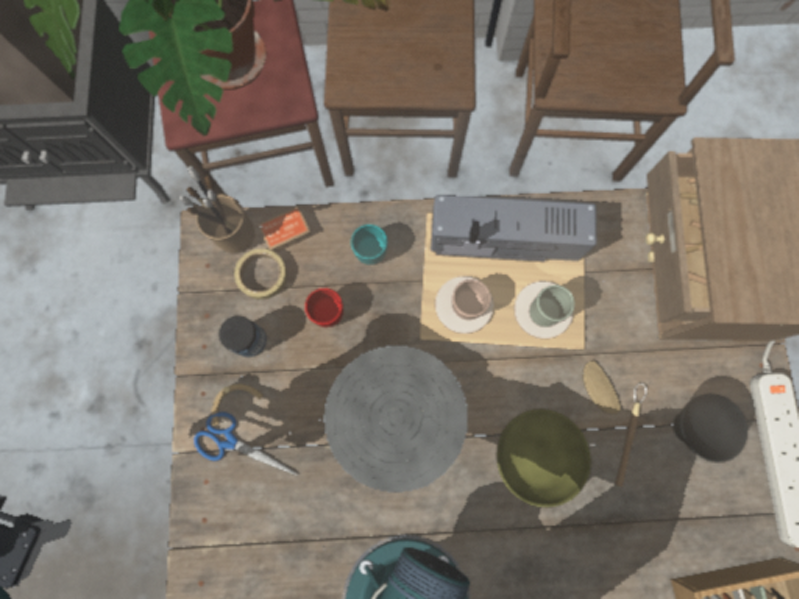

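```bash
cat > bats.py <<'E'
from u import *
from scipy.optimize import least_squares
a=cams.snapshot('scene');b=cams.snapshot('top')
def edges(S,c0,n):
    # radial max-gradient search on (upsampled) saturation/b channel around predicted circle
    im=S['pixels'].astype(np.float32); g=im[:,:,0]-im[:,:,2]  # R-B: bat white ->small, board yellow->large
    g=cv2.GaussianBlur(g,(0,0),.7); pts=[]
    for t in np.linspace(0,2*np.pi,72,endpoint=False):
        rs=np.arange(.045,.066,.0005)
        q=proj(S,[(c0[0]+r*np.cos(t),c0[1]+r*np.sin(t),.018) for r in rs]).astype(np.float32)
        v=cv2.remap(g,q[:,0].reshape(1,-1),q[:,1].reshape(1,-1),cv2.INTER_CUBIC)[0]
        d=np.gradient(v); i=d.argmax()
        if 0<i<len(rs)-1 and v[:max(i-6,1)].max()<30 and v[min(i+6,len(v)-1):].min()>40: pts.append(q[i])
    return np.array(pts)
if __name__=='__main__':
  for nm,S in(('s',a),('t',b)):
    for bn,c0 in(('L',(.5115,-.138)),('R',(.495,-.287))):
        c=np.array(c0)
        for it in range(3):
            p=edges(S,c,0)
            w=np.array([onz(S,x,.018)[:2] for x in p])
            f=least_squares(lambda m:np.hypot(*(w-m[:2]).T)-.055,c,loss='soft_l1',f_scale=.001); c=f.x
        ff=least_squares(lambda m:np.hypot(*(w-m[:2]).T)-m[2],list(c)+[.055],loss='soft_l1',f_scale=.001).x
        print(nm,bn,len(p),c.round(4),ff.round(4),'rms mm',np.sqrt((f.fun**2).mean())*1000)
E
python3 bats.py
```

```text
s L 42 [ 0.5156 -0.1385] [ 0.5154 -0.1383  0.0555] rms mm 2.6301014164684906
s R 49 [ 0.4965 -0.2864] [ 0.4964 -0.2864  0.0555] rms mm 1.3585299770867936
t L 38 [ 0.5109 -0.1394] [ 0.5108 -0.1391  0.0548] rms mm 0.8126412683541643
t R 51 [ 0.4935 -0.2874] [ 0.4935 -0.2875  0.0553] rms mm 1.0213252042035272
```

```bash
python3 - <<'E'
from u import *
a=cams.snapshot('scene');b=cams.snapshot('top')
k=1.5605
for n,s,t in(('wheel',(346,211),(397,417)),('wheelNear',(346,254),(0,0)),('bowlrim',(213,281),(544,452)),('turq rim',(475,342),(369,241)),('red rim',(468,273),(324,305)),('jar top',(510,210),(239,332)),('pencilpot',(608,270),(220,218)),('cabinet corner',(110,397),(697,140)),('knob',(200,478),(655,240))):
    if t==(0,0): continue
    us=und(a,np.array(s)/k,-.14);ut=und(b,np.array(t)/k,-.09)
    p,e=two(a,us,b,ut);print(n,p.round(3),round(e,4))
us=[und(b,np.array(t)/k,-.09) for t in((325,417),(468,417),(397,347),(397,490))]
print([onz(b,u,.13)[:2].round(3) for u in us])
E
```

```text
wheel [ 0.308 -0.002  0.129] 0.004
bowlrim [ 0.234 -0.255  0.045] 0.0012
turq rim [0.63  0.033 0.061] 0.002
red rim [0.514 0.12  0.059] 0.004
jar top [0.468 0.266 0.089] 0.0047
pencilpot [0.68  0.304 0.096] 0.0082
cabinet corner [ 0.602 -0.438  0.433] 0.0855
knob [ 0.581 -0.46   0.143] 0.0106
[array([0.313, 0.111]), array([ 0.301, -0.117]), array([ 0.42, -0.01]), array([0.194, 0.002])]
```

Candidates (top view px): pink cup (302,190) on left bat; red look-alike (207,196); turquoise look-alike (236,155); green tumbler (354,195) on right bat; green bowl (348,292) is too wide. The crop confirms pink = cup and green = tumbler. I'm moving above the cup.

Emit:
{"fn": "arm_command", "kwargs": {"plan": [0,0,-2,0,0,-7.5,0,0,0,-2,0,0,-7.5,0,-2.7,-4.4,0,0,0,0,0,-2.7,-4.4,0,0,0,0,0,-2.7,-4.4,0,0,0,0,0,-2.7,-4.4,0,0,0,0,0,-2.7,-4.4,0,0,0,0,0,-2.7,-4.4,0,0,0,0,0]}}

```text
time: 1.7
tool_pos: [0.3334, 0.2291, 0.2538]
ee_rot: [3.141, 0.001, 3.027]
wrist_force: [0.7, -0.7, -0.7]
width: 0.0938
```

Emit:
{"fn": "arm_command", "kwargs": {"plan": [-2.7,-4.4,0,0,0,0,0,-2.7,-4.4,0,0,0,0,0,-2.7,-4.4,0,0,0,0,0,-2.7,-4.4,0,0,0,0,0,-2.7,-4.4,0,0,0,0,0,-2.7,-4.4,0.5,0,0,0,0,-2.7,-4.4,2,0,0,0,0,-2.7,-4.4,2,0,0,0,0]}}

```text
time: 2.7
tool_pos: [0.5079, -0.1456, 0.2084]
ee_rot: [3.142, 0.001, 3.026]
wrist_force: [1.2, -0.4, -0.2]
width: 0.0942
```

Emit:
{"fn": "arm_command", "kwargs": {"plan": [0,0,0,0,0,0,0,0,0,0,0,0,0,0]}}

```text
time: 2.95
tool_pos: [0.5071, -0.1436, 0.2086]
ee_rot: [3.141, -0.0, 3.026]
wrist_force: [-0.1, 0.4, 0.5]
width: 0.094
```

```bash
python3 - <<'E'
from u import *
a=snap('scene','s1.png');b=snap('top','t1.png'); o=robot.get_obs(); print(o['tool_pos'],o['ee_rot'],o['joint_positions'])
p=o['tool_pos']; y=np.array([.117,.993,0])
tips=[p+[0,0,-.008]+y*s for s in(-.047,0,.047)]
print(proj(a,tips),proj(b,tips))
for n,S in(('s',a),('t',b)):
    c=proj(S,[p])[0].astype(int); im=S['pixels'][c[1]-50:c[1]+60,c[0]-70:c[0]+70,::-1]; cv2.imwrite(f'pics/c1{n}.png',cv2.resize(im,None,fx=5,fy=5,interpolation=cv2.INTER_CUBIC)); print(c-[70,50])
E
```

```text
[ 0.50732145 -0.14290376  0.20967149] [-3.14152479e+00  1.84230206e-03  3.02796776e+00] [-3.82440506e-01  3.54270486e-02  1.43283129e+00  4.26031821e-04
  1.67154014e+00 -1.83956865e+00]
[[203.2845494  203.32891378]
 [220.97667505 194.50293234]
 [238.1813839  185.92010604]] [[326.61899706 180.65415661]
 [307.19978892 179.45428451]
 [287.80333172 178.25581814]]
[150 142]
[237 128]
```

View pics/c1s.png

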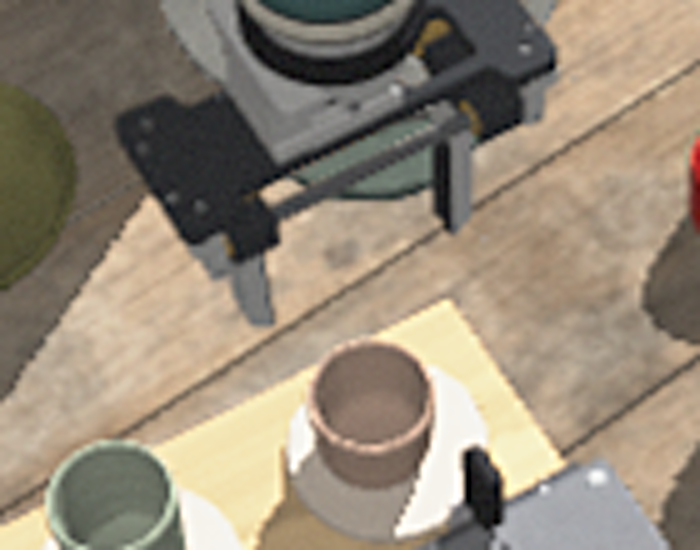

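View pics/c1t.png

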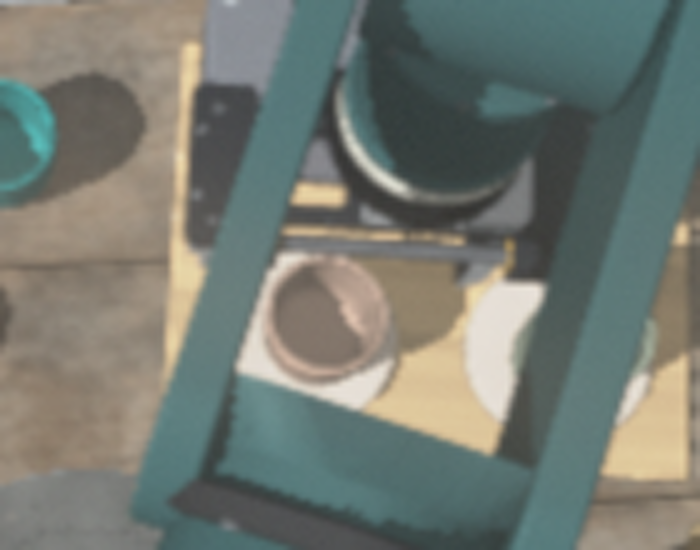

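Emit:
{"fn": "arm_command", "kwargs": {"plan": [-0.2,-0.1,3,0,0,0,0,0,0,3,0,0,0,0,0,0,3,0,0,0,0,0,0,2,0,0,0,0,0,0,1,0,0,0,0,0,0,0,0,0,0,0]}}

```text
time: 3.8
tool_pos: [0.509, -0.1444, 0.0888]
ee_rot: [3.142, 0.0, 3.028]
wrist_force: [-0.7, 0.3, 0.8]
width: 0.0938
```

```bash
cat > look.py <<'E'
import sys
from u import *
t=sys.argv[1]; fx=float(sys.argv[2]) if len(sys.argv)>2 else 5
a=cams.snapshot('scene');b=cams.snapshot('top'); o=robot.get_obs()
print(o['time'],o['tool_pos'],o['ee_rot'],o['wrist_force'],o['width'])
ims=[]
for n,S in(('s',a),('t',b)):
    c=proj(S,[o['tool_pos']])[0].astype(int); x0,y0=c[0]-45,c[1]-60; im=S['pixels'][y0:y0+120,x0:x0+90,::-1]; print(n,x0,y0)
    ims.append(cv2.resize(im,None,fx=4.4,fy=4.4,interpolation=cv2.INTER_CUBIC))
cv2.imwrite(f'pics/{t}.png',np.hstack(ims))
E
python3 look.py l2
```

```text
3.9 [ 0.50981878 -0.14501204  0.08988538] [-3.14106852e+00  2.37149970e-03  3.02719970e+00] [ 0.45375827  0.09897889 -0.05386948] 0.0944426322928672
s 177 158
t 257 129
```

View pics/l2.png

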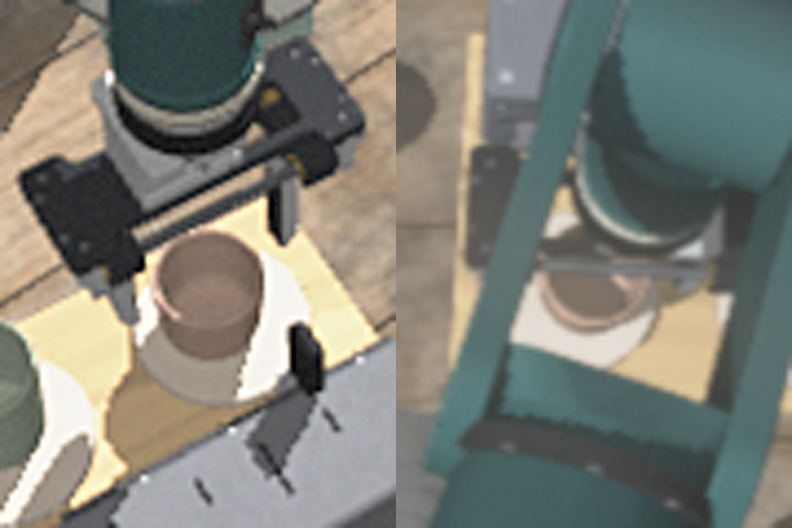

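```bash
python3 - <<'E'
from u import *
a=cams.snapshot('scene'); o=robot.get_obs(); p=o['tool_pos']
im=cv2.resize(a['pixels'][190:250,190:260,::-1],None,fx=10,fy=10,interpolation=cv2.INTER_CUBIC)
def dr(P,col):
    q=(proj(a,P)-[190,190]+.5)*10
    for x in q: cv2.circle(im,tuple(int(v) for v in x),4,col,-1)
y=np.array([.117,.993,0]);x=np.array([.993,-.117,0])
for s in(-1,1):
    dr([p+[0,0,-.008]+y*s*.047+x*e for e in(-.008,.008)],(0,0,255))
t=np.linspace(0,6.28,40)
dr([[.509+.034*np.cos(k),-.1445+.034*np.sin(k),.08] for k in t],(0,255,0))
cv2.imwrite('pics/z3.png',im)
E
```

```text
(no output)
```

View pics/z3.png

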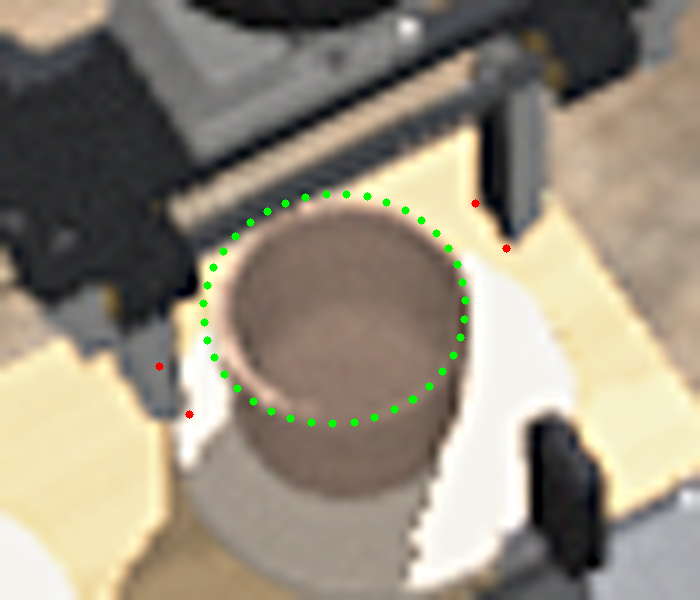

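Emit:
{"fn": "arm_command", "kwargs": {"plan": [0,0.2,2,0,0,0,0,0,0,1.5,0,0,0,0,0,0,1,0,0,0,0,0,0,0,0,0,0,0.3,0,0,0,0,0,0,0.5,0,0,0,0,0,0,0.7,0,0,0,0,0,0,1,0,0,0,0,0,0,1]}}

```text
time: 4.95
tool_pos: [0.5099, -0.1432, 0.0442]
ee_rot: [-3.141, 0.002, 3.027]
wrist_force: [0.6, 1.0, 2.4]
width: 0.0662
```

Emit:
{"fn": "arm_command", "kwargs": {"plan": [0,0,0,0,0,0,1,0,0,0,0,0,0,1]}}

```text
time: 5.2
tool_pos: [0.5099, -0.1432, 0.0442]
ee_rot: [-3.141, 0.002, 3.027]
wrist_force: [-0.6, 1.7, 4.4]
width: 0.0664
```

```bash
python3 look.py l3
```

```text
5.3 [ 0.50987307 -0.14323732  0.04419849] [-3.14142539e+00  1.48760931e-03  3.02662297e+00] [1.06642375 0.6877447  4.50246068] 0.06661502722294181
s 179 166
t 254 133
```

View pics/l3.png

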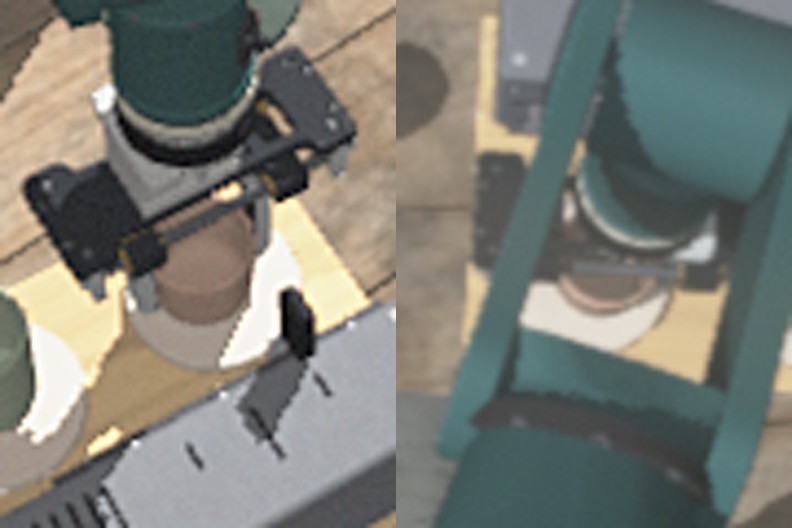

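Emit:
{"fn": "arm_command", "kwargs": {"plan": [0,0,-1,0,0,0,1,0,0,-2,0,0,0,1,0,1,-2,0,0,0,1,0,2.5,0,0,0,0,1,0,3,0,0,0,0,1,0,3,0,0,0,0,1,-0.2,2.5,0,0,0,0,1,0,1.5,0,0,0,0,1]}}

```text
time: 6.3
tool_pos: [0.5261, -0.0082, 0.0927]
ee_rot: [-3.141, -0.002, 3.028]
wrist_force: [-1.0, 0.2, -1.5]
width: 0.067
```

Emit:
{"fn": "arm_command", "kwargs": {"plan": [0,0,1.5,0,0,0,1,0,0,2,0,0,0,1,0,0,1.5,0,0,0,1,0,0,1,0,0,0,1,0,0,0.5,0,0,0,1,0,0,0,0,0,0,1]}}

```text
time: 7.05
tool_pos: [0.5268, -0.0094, 0.0283]
ee_rot: [3.142, -0.0, 3.026]
wrist_force: [-0.6, -0.2, -0.9]
width: 0.0669
```

```bash
python3 look.py l4
```

```text
7.15 [ 0.52733545 -0.00934583  0.0291172 ] [3.14155446e+00 1.32187307e-03 3.02655162e+00] [-0.55545146 -0.0661901  -1.65051081] 0.06675141385839597
s 221 147
t 207 130
```

View pics/l4.png

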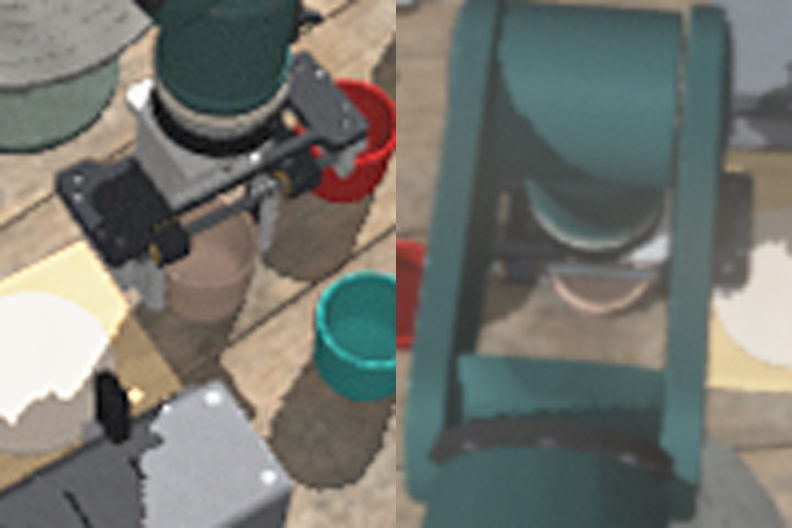

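Emit:
{"fn": "arm_command", "kwargs": {"plan": [0,0,0.1,0,0,0,1,0,0,0.1,0,0,0,1,0,0,0.1,0,0,0,1,0,0,0,0,0,0,1]}}

```text
time: 7.65
tool_pos: [0.5271, -0.0092, 0.0262]
ee_rot: [3.141, 0.001, 3.027]
wrist_force: [-1.1, -0.2, 2.6]
width: 0.067
```

Emit:
{"fn": "arm_command", "kwargs": {"plan": [0,0,0,0,0,0,0.8,0,0,0,0,0,0,0.4,0,0,0,0,0,0,0,0,0,0,0,0,0,0,0,0,-2,0,0,0,0,0,0,-4,0,0,0,0,0,0,-5,0,0,0,0,0,0,-4,0,0,0,0]}}

```text
time: 8.65
tool_pos: [0.5271, -0.0093, 0.1771]
ee_rot: [3.142, 0.001, 3.027]
wrist_force: [0.7, 0.1, 0.5]
width: 0.0939
```

Emit:
{"fn": "arm_command", "kwargs": {"plan": [0.5,-4,0,0,0,0,0,0,-5,0,0,0,0,0,0,-5,0,0,0,0,0,0,-5,0,0,0,0,0,0,-5,0,0,0,0,0,0,-4,0,0,0,0,0,0,0,2,0,0,0,0,0,0,2,0,0,0,0]}}

```text
time: 9.65
tool_pos: [0.4895, -0.2878, 0.1345]
ee_rot: [3.141, 0.0, 3.025]
wrist_force: [0.4, -0.5, -0.2]
width: 0.0938
```

Emit:
{"fn": "arm_command", "kwargs": {"plan": [0,0,2,0,0,0,0,0,0,0,0,0,0,0]}}

```text
time: 9.9
tool_pos: [0.4884, -0.286, 0.1128]
ee_rot: [3.139, -0.004, 3.026]
wrist_force: [0.3, 0.2, 0.9]
width: 0.094
```

```bash
cat > z.py <<'E'
import sys
from u import *
x0,y0=int(sys.argv[2]),int(sys.argv[3]); cx,cy,r,h=map(float,sys.argv[4:8])
a=cams.snapshot('scene'); o=robot.get_obs(); p=o['tool_pos']; print(p,o['ee_rot'][2],o['wrist_force'],o['width'])
im=cv2.resize(a['pixels'][y0:y0+60,x0:x0+78,::-1],None,fx=10,fy=10,interpolation=cv2.INTER_CUBIC)
def dr(P,col):
    for x in (proj(a,P)-[x0,y0]+.5)*10: cv2.circle(im,tuple(int(v) for v in x),4,col,-1)
y=np.array([.117,.993,0]);x=np.array([.993,-.117,0]); w=o['width']/2
for s in(-1,1): dr([p+[0,0,-.008]+y*s*w+x*e for e in(-.008,.008)],(0,0,255))
t=np.linspace(0,6.28,40)
dr([[cx+r*np.cos(k),cy+r*np.sin(k),h] for k in t],(0,255,0))
cv2.imwrite(f'pics/{sys.argv[1]}.png',im)
E
python3 z.py z5 135 205 .489 -.2865 .0325 .102; python3 look.py l5
```

```text
[ 0.48922756 -0.28652443  0.11445601] 3.026553202106545 [ 0.51979293 -0.29050451  0.90136108] 0.09377243350321125
10.05 [ 0.4901567  -0.28710421  0.11627969] [-3.14096670e+00  1.23614773e-03  3.02662814e+00] [0.15728328 0.20589533 0.33884408] 0.09379857555418307
s 125 179
t 312 131
```

View pics/z5.png

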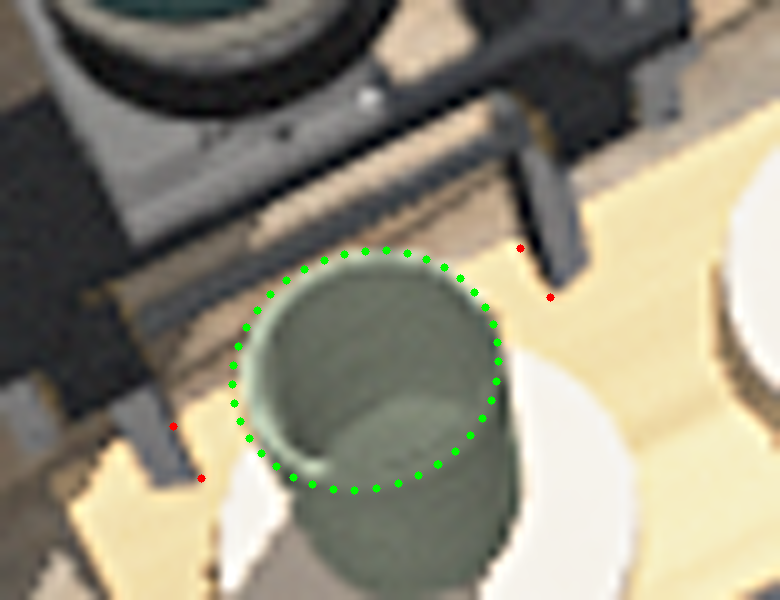

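View pics/l5.png

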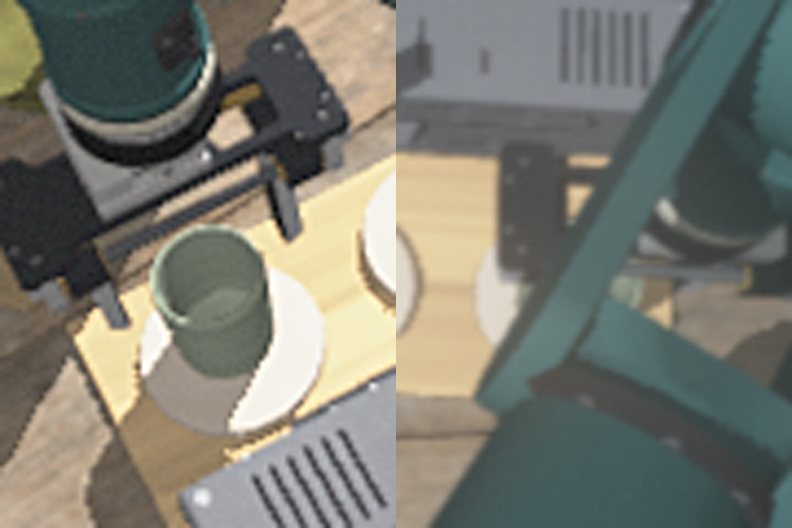

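Emit:
{"fn": "arm_command", "kwargs": {"plan": [0,0.1,2,0,0,0,0,0,0,2,0,0,0,0,0,0,1.5,0,0,0,0,0,0,0.5,0,0,0,0.2,0,0,0,0,0,0,0.4,0,0,0,0,0,0,0.6,0,0,0,0,0,0,0.8,0,0,0,0,0,0,1]}}

```text
time: 11.05
tool_pos: [0.4904, -0.286, 0.0564]
ee_rot: [-3.141, 0.002, 3.027]
wrist_force: [0.5, 0.4, 3.0]
width: 0.0636
```

Emit:
{"fn": "arm_command", "kwargs": {"plan": [0,0,0,0,0,0,1,0,0,0,0,0,0,1,0,0,0,0,0,0,1]}}

```text
time: 11.42
tool_pos: [0.4904, -0.286, 0.0564]
ee_rot: [-3.141, 0.002, 3.027]
wrist_force: [-0.3, 1.4, 5.5]
width: 0.0635
```

```bash
python3 look.py l6; python3 bats.py
```

```text
11.525 [ 0.49038644 -0.28597529  0.05641014] [-3.14119083e+00  1.61038259e-03  3.02670951e+00] [0.04304355 1.60079526 4.85479035] 0.06409624648559162
s 129 189
t 306 136
s L 48 [ 0.5133 -0.1376] [ 0.5141 -0.1379  0.0559] rms mm 1.8588768720573092
s R 40 [ 0.4965 -0.2867] [ 0.4964 -0.2867  0.0551] rms mm 1.5747506790596462
t L 50 [ 0.5109 -0.1399] [ 0.511  -0.14    0.0552] rms mm 0.9240088410026545
t R 18 [ 0.4954 -0.2864] [ 0.4985 -0.2891  0.0582] rms mm 2.9837973961339417
```

View pics/l6.png

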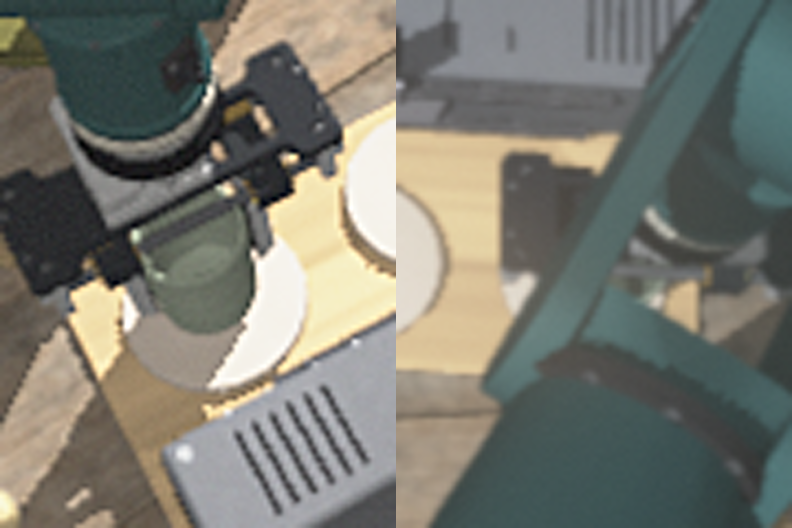

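Emit:
{"fn": "arm_command", "kwargs": {"plan": [0,0,-1,0,0,0,1,0,0,-2,0,0,0,1,0,1,-2,0,0,0,1,-0.2,2.8,0,0,0,0,1,-0.3,3.2,0,0,0,0,1,0,3.2,0,0,0,0,1,0,2.8,0,0,0,0,1,0,1.9,0,0,0,0,1]}}

```text
time: 12.62
tool_pos: [0.5114, -0.1373, 0.1048]
ee_rot: [3.142, -0.001, 3.027]
wrist_force: [0.7, -0.2, -1.9]
width: 0.0642
```

Emit:
{"fn": "arm_command", "kwargs": {"plan": [0,0,1,0,0,0,1,0,0,1.5,0,0,0,1,0,0,1.2,0,0,0,1,0,0,0.6,0,0,0,1,0,0,0.3,0,0,0,1,0,0,0,0,0,0,1]}}

```text
time: 13.38
tool_pos: [0.5119, -0.1386, 0.0594]
ee_rot: [3.142, 0.0, 3.026]
wrist_force: [0.0, -0.7, -1.6]
width: 0.064
```

```bash
python3 look.py l7; python3 z.py z7 185 180 .513 -.139 .055 .018
```

```text
13.475 [ 0.51223476 -0.13856678  0.0599666 ] [-3.14140573e+00  1.00513967e-03  3.02650927e+00] [ 0.93572024  0.0599825  -1.32960432] 0.06377804100396386
s 180 163
t 253 131
[ 0.51228938 -0.13855856  0.06007848] 3.02659202933539 [ 0.71472113  0.05797263 -1.13461392] 0.06402539919506273
```

View pics/z7.png

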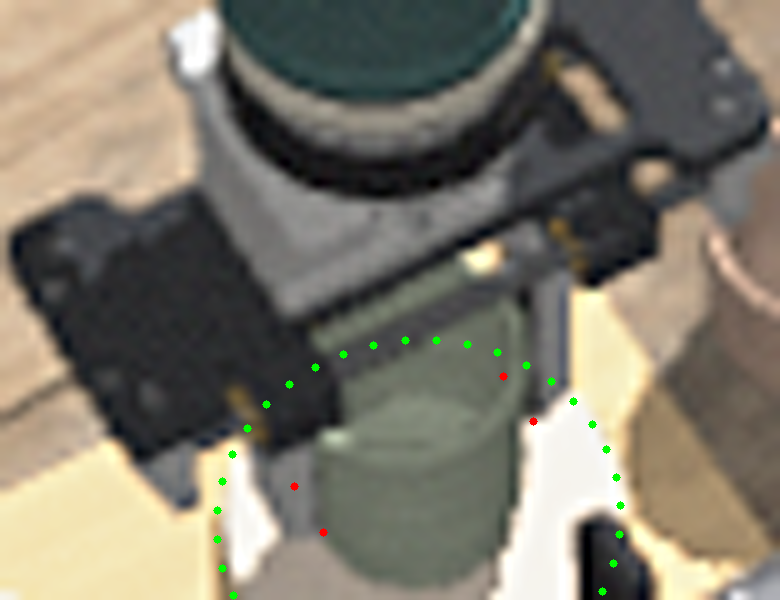

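Emit:
{"fn": "arm_command", "kwargs": {"plan": [0,0,0.1,0,0,0,1,0,0,0.1,0,0,0,1,0,0,0.1,0,0,0,1,0,0,0.1,0,0,0,1,0,0,0,0,0,0,1]}}

```text
time: 14.15
tool_pos: [0.5123, -0.1384, 0.0565]
ee_rot: [-3.142, 0.001, 3.027]
wrist_force: [-1.1, 1.3, 4.4]
width: 0.0636
```

Emit:
{"fn": "arm_command", "kwargs": {"plan": [0,0,0,0,0,0,0.8,0,0,0,0,0,0,0.4,0,0,0,0,0,0,0,0,0,0,0,0,0,0,0,0,-2,0,0,0,0,0,0,-4,0,0,0,0,0,0,-4,0,0,0,0,0,2,0,0,0,0,0]}}

```text
time: 15.15
tool_pos: [0.5163, -0.1197, 0.1591]
ee_rot: [-3.14, 0.008, 3.024]
wrist_force: [-0.2, 0.8, -0.4]
width: 0.0941
```

Emit:
{"fn": "arm_command", "kwargs": {"plan": [0,4,0,0,0,0,0,0,4,0,0,0,0,0,0,3,2,0,0,0,0,0,0,3,0,0,0,0,0,0,1,0,0,0,0,0,0,0,0,0,0,0]}}

```text
time: 15.9
tool_pos: [0.5257, -0.0089, 0.0938]
ee_rot: [3.141, -0.003, 3.027]
wrist_force: [0.3, -0.1, 1.1]
width: 0.0942
```

```bash
python3 look.py l8; python3 z.py z8 185 180 .513 -.139 .0325 .102;python3 bats.py
```

```text
16.0 [ 0.52721653 -0.00945538  0.09607147] [3.14148758e+00 1.02751922e-03 3.02606045e+00] [ 0.30028834 -0.51464495  0.59319315] 0.09387557144483896
s 222 134
t 207 125
[ 0.52753106 -0.00958365  0.09654409] 3.0259547702876324 [-0.0111446   0.62370007 -0.09201746] 0.09413268995755598
s L 43 [ 0.5147 -0.1383] [ 0.5146 -0.1381  0.0558] rms mm 2.3154609123305994
s R 66 [ 0.496  -0.2862] [ 0.4963 -0.2862  0.0555] rms mm 1.1932046446180482
t L 31 [ 0.5108 -0.1391] [ 0.511  -0.1391  0.0553] rms mm 1.1610015008118446
t R 48 [ 0.4932 -0.287 ] [ 0.4931 -0.2868  0.0547] rms mm 0.9444570066464428
```

View pics/z8.png

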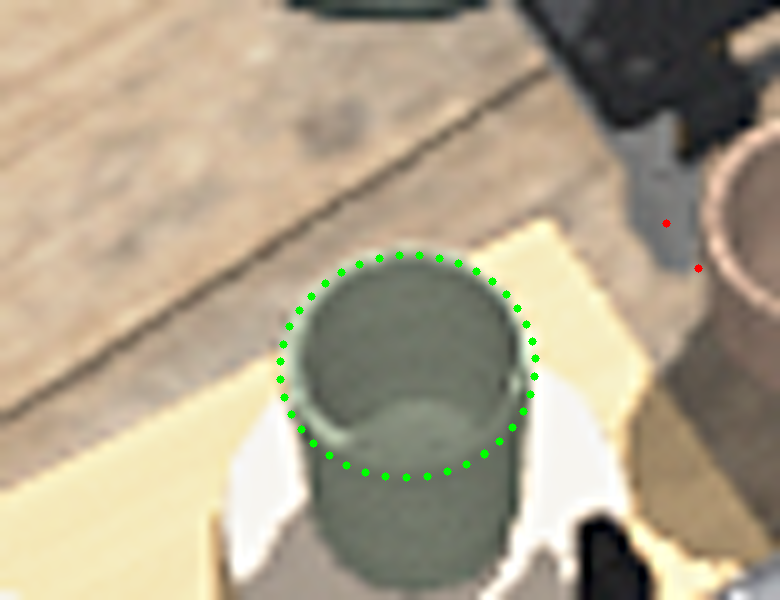

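View pics/l8.png

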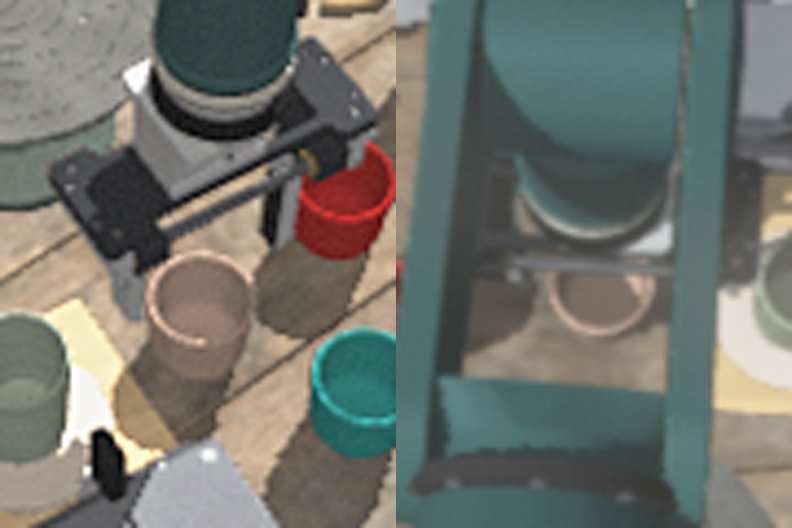

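Emit:
{"fn": "arm_command", "kwargs": {"plan": [0,0,3,0,0,0,0,0,0,2.5,0,0,0,0,0,0,1.5,0,0,0,0,0,0,0,0,0,0,0.3,0,0,0,0,0,0,0.5,0,0,0,0,0,0,0.7,0,0,0,0,0,0,1,0,0,0,0,0,0,1]}}

```text
time: 17.15
tool_pos: [0.5278, -0.0093, 0.0268]
ee_rot: [3.141, 0.003, 3.027]
wrist_force: [0.3, 0.1, 5.5]
width: 0.0667
```

Emit:
{"fn": "arm_command", "kwargs": {"plan": [0,0,0,0,0,0,1,0,0,0,0,0,0,1]}}

```text
time: 17.4
tool_pos: [0.5278, -0.0093, 0.0268]
ee_rot: [3.141, 0.003, 3.027]
wrist_force: [0.3, -0.2, 5.4]
width: 0.0666
```

Emit:
{"fn": "arm_command", "kwargs": {"plan": [0,0,-1.5,0,0,0,1,0,0,-3,0,0,0,1,0,0,-3.5,0,0,0,1,0,0,-3.5,0,0,0,1,0,0,-2.5,0,0,0,1,0,-1.5,0,0,0,0,1,0,-3,0,0,0,0,1,0,-3.5,0,0,0,0,1]}}

```text
time: 18.4
tool_pos: [0.5161, -0.0898, 0.1633]
ee_rot: [3.141, -0.004, 3.027]
wrist_force: [0.3, 0.1, -1.6]
width: 0.067
```

Emit:
{"fn": "arm_command", "kwargs": {"plan": [-0.1,-3.5,0,0,0,0,1,0,-3.5,0,0,0,0,1,0,-3.5,0,0,0,0,1,0,-3.5,0,0,0,0,1,0,-3,0,0,0,0,1,0,-2,0,0,0,0,1,0,-1,0,0,0,0,1,0,0,0,0,0,0,1]}}

```text
time: 19.4
tool_pos: [0.4954, -0.2875, 0.1649]
ee_rot: [3.141, -0.001, 3.026]
wrist_force: [0.2, 1.6, -2.1]
width: 0.067
```

Emit:
{"fn": "arm_command", "kwargs": {"plan": [0,0,1.5,0,0,0,1,0,0,3,0,0,0,1,0,0,3,0,0,0,1,0,0,2,0,0,0,1,0,0,1.3,0,0,0,1,0,0,0.7,0,0,0,1,0,0,0.2,0,0,0,1,0,0,0,0,0,0,1]}}

```text
time: 20.4
tool_pos: [0.4961, -0.2877, 0.0492]
ee_rot: [-3.141, 0.001, 3.027]
wrist_force: [-0.2, 0.4, -2.0]
width: 0.0669
```

```bash
python3 look.py l9; python3 z.py z9 140 205 .495 -.287 .055 .018
```

```text
20.5 [ 0.49619335 -0.28788559  0.04940243] [-3.14079186e+00  1.63335280e-03  3.02657037e+00] [ 0.18710242 -0.67912215 -1.59086963] 0.06659126927775132
s 130 192
t 306 134
[ 0.49613606 -0.28783482  0.04931558] 3.026577108850558 [-0.0462976   0.18260242 -1.62559269] 0.06651708525261144
```

View pics/z9.png

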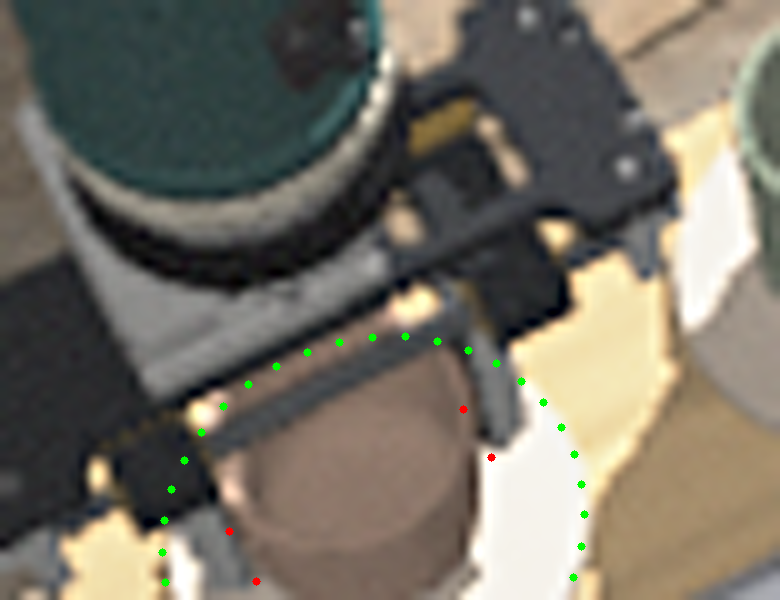

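Cup is over the right bat, about 4.5 mm up; lowering to contact.

Emit:
{"fn": "arm_command", "kwargs": {"plan": [0,0.1,0.1,0,0,0,1,0,0,0.1,0,0,0,1,0,0,0.1,0,0,0,1,0,0,0.1,0,0,0,1,0,0,0.1,0,0,0,1,0,0,0,0,0,0,1]}}

```text
time: 21.3
tool_pos: [0.496, -0.2865, 0.0449]
ee_rot: [-3.141, 0.001, 3.027]
wrist_force: [-2.1, 2.1, 5.0]
width: 0.0665
```

Emit:
{"fn": "arm_command", "kwargs": {"plan": [0,0,0,0,0,0,0.8,0,0,0,0,0,0,0.4,0,0,0,0,0,0,0,0,0,0,0,0,0,0,0,0,-2,0,0,0,0,0,0,-4,0,0,0,0,0,0,-5,0,0,0,0,0,0,-5,0,0,0,0]}}

```text
time: 22.3
tool_pos: [0.4956, -0.2864, 0.2044]
ee_rot: [3.141, -0.0, 3.027]
wrist_force: [0.1, -0.6, -0.1]
width: 0.0941
```

Emit:
{"fn": "arm_command", "kwargs": {"plan": [5,0,-3,0,0,0,0,5,0,0,0,0,0,0,0,0,0,0,0,0,0]}}

```text
time: 22.68
tool_pos: [0.3945, -0.2748, 0.234]
ee_rot: [-3.141, 0.001, 3.024]
wrist_force: [-0.2, 0.3, 0.2]
width: 0.094
```

```bash
python3 z.py z10 140 205 .495 -.287 .034 .08; python3 bats.py; python3 - <<'E'
from h import *
b=snap('top','t10.png'); cv2.imwrite('pics/t10c.png',cv2.resize(b['pixels'][110:240,255:395,::-1],None,fx=5,fy=4.4,interpolation=cv2.INTER_CUBIC))
a=snap('scene','s10.png'); cv2.imwrite('pics/s10c.png',cv2.resize(a['pixels'][195:340,130:300,::-1],None,fx=4,fy=4,interpolation=cv2.INTER_CUBIC))
E
```

```text
[ 0.39591064 -0.27507478  0.23369677] 3.0252838710219394 [ 0.34641048 -0.62187055 -0.09826989] 0.09394426674420452
s L 44 [ 0.5148 -0.1386] [ 0.5147 -0.1383  0.0559] rms mm 2.569101646720879
s R 41 [ 0.4969 -0.2867] [ 0.4967 -0.2867  0.0552] rms mm 1.1658794280929972
t L 52 [ 0.511  -0.1395] [ 0.5111 -0.1397  0.0553] rms mm 1.2575710701357028
t R 35 [ 0.4927 -0.2875] [ 0.4928 -0.2881  0.0557] rms mm 1.278030906898625
```

View pics/z10.png

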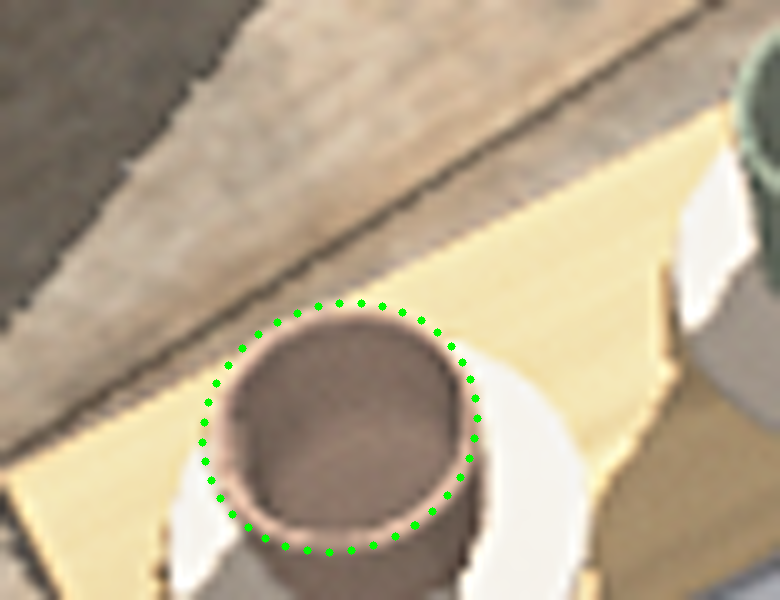

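View pics/t10c.png

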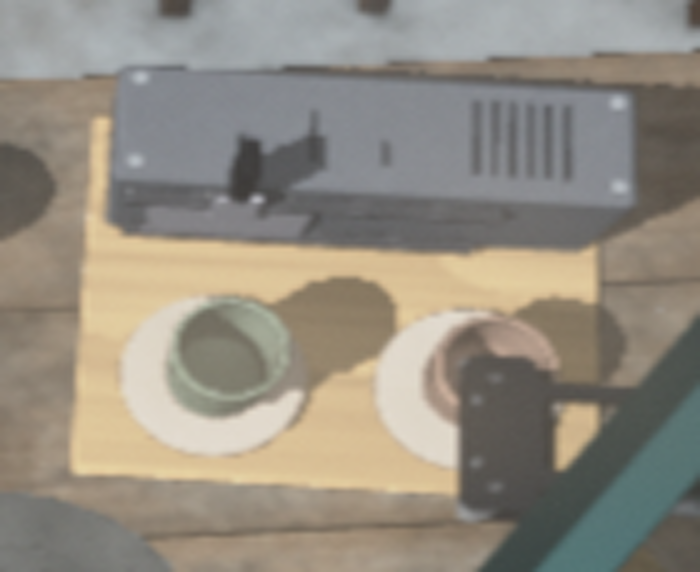

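View pics/s10c.png

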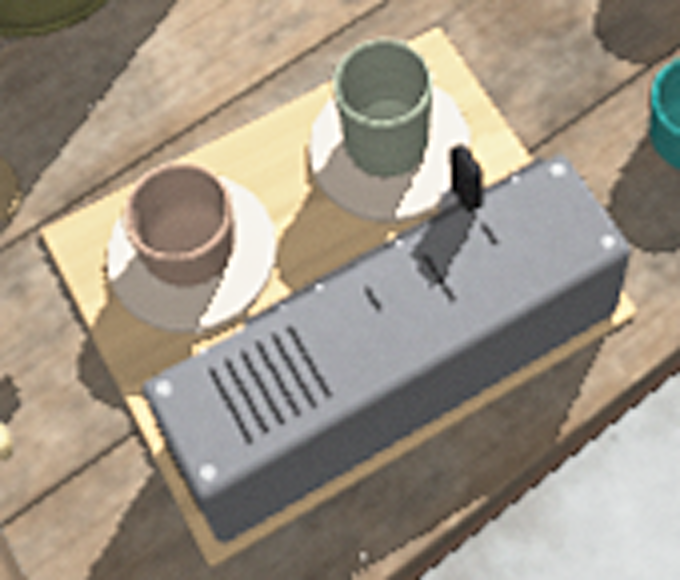

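```bash
cat > g.py <<'E'
import sys
from h import *
o0=np.array([.5038,-.213]); th=np.radians(-6.8); ex=np.array([np.cos(th),np.sin(th)]); ey=np.array([-np.sin(th),np.cos(th)])
W=lambda x,y,z:[*(o0+ex*x+ey*y),z]
yc=float(sys.argv[2])
ims=[]
for n,(x0,y0) in(('scene',(215,215)),('top',(280,110))):
    S=cams.snapshot(n); im=cv2.resize(S['pixels'][y0:y0+60,x0:x0+40 if n=='top' else x0+40,::-1],None,fx=9.8,fy=9.8,interpolation=cv2.INTER_CUBIC)
    for z,c in((.163,(0,255,0)),(.113,(0,0,255))):
        q=[W(.099+dx,yc+dy,z) for dx,dy in((-.013,-.006),(-.013,.006),(.013,.006),(.013,-.006))]
        cv2.polylines(im,[((proj(S,q)-[x0,y0]+.5)*9.8).astype(int)],True,c,1)
    ims.append(im)
cv2.imwrite(f'pics/{sys.argv[1]}.png',np.hstack(ims)); o=robot.get_obs(); print(o['time'],o['tool_pos'],o['ee_rot'],o['wrist_force'],o['width'])
E
python3 g.py g1 .075
```

```text
23.025 [ 0.39722681 -0.27511604  0.23287657] [ 3.14090261e+00 -6.90957230e-04  3.02739017e+00] [ 0.42312602 -0.58869344 -0.11434802] 0.09428245167611744
```

View pics/g1.png

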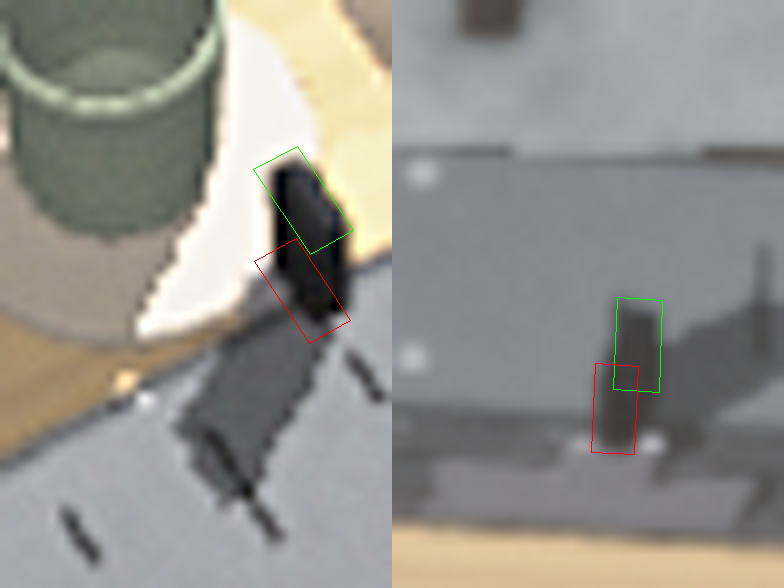

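Emit:
{"fn": "arm_command", "kwargs": {"plan": [-3.3,2.5,0,0,0,0,0,-3.3,2.5,0,0,0,0,0,-3.3,2.5,0,0,0,0,0,-3.3,2.5,0,0,0,0,0,-3.3,2.5,0,0,0,0,0,-3.3,2.5,0,0,0,0,0,0,0,3,0,0,0,0,0,0,1,0,0,0,0]}}

```text
time: 24.02
tool_pos: [0.6101, -0.1478, 0.1901]
ee_rot: [3.14, -0.005, 3.028]
wrist_force: [0.2, -0.5, 0.1]
width: 0.0938
```

Emit:
{"fn": "arm_command", "kwargs": {"plan": [0,0,0,0,0,0,0]}}

```text
time: 24.15
tool_pos: [0.6098, -0.1486, 0.1921]
ee_rot: [3.141, -0.003, 3.027]
wrist_force: [0.7, 0.3, 0.8]
width: 0.0937
```

```bash
python3 g.py g2 .075; python3 look.py l11
```

```text
24.25 [ 0.61051819 -0.14916865  0.19444225] [-3.14138460e+00  1.34478322e-03  3.02600355e+00] [ 0.44749529 -0.61357948  1.24292466] 0.09386571758750467
24.35 [ 0.61067969 -0.14930641  0.19514636] [-3.14109062e+00  2.63939600e-03  3.02595036e+00] [ 0.04199083 -0.69904011  1.30787981] 0.0941079374783213
s 200 168
t 260 80
```

View pics/l11.png

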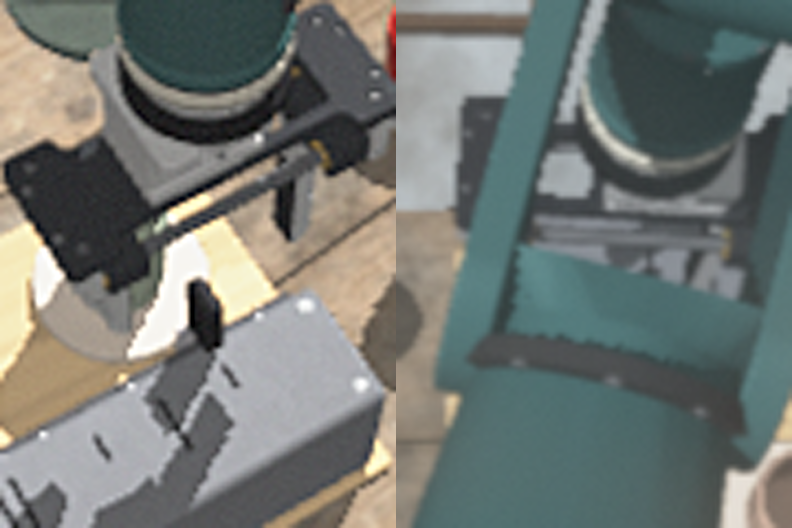

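Emit:
{"fn": "arm_command", "kwargs": {"plan": [0,0,2,0,0,0,0,0,0,2,0,0,0,0,0,0,1.5,0,0,0,0,0,0,0.5,0,0,0,0,0,0,0,0,0,0,0,0,0,0,0,0,0,0]}}

```text
time: 25.1
tool_pos: [0.6109, -0.1489, 0.1346]
ee_rot: [-3.141, 0.002, 3.027]
wrist_force: [-0.5, -0.2, 0.8]
width: 0.0936
```

```bash
python3 look.py l12
```

```text
25.2 [ 0.6108117  -0.1488822   0.13448715] [-3.14128539e+00  1.73569749e-03  3.02664788e+00] [ 0.20242323  0.54979404 -0.42813298] 0.09364878120537
s 200 179
t 257 88
```

View pics/l12.png

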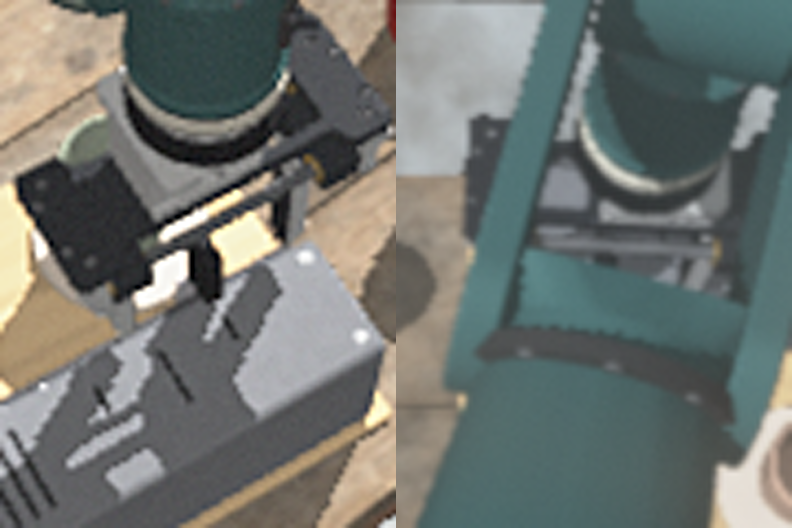

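Grip stands between the fingers; closing gradually.

Emit:
{"fn": "arm_command", "kwargs": {"plan": [0,0,0,0,0,0,0.3,0,0,0,0,0,0,0.6,0,0,0,0,0,0,0.75,0,0,0,0,0,0,0.82,0,0,0,0,0,0,0.86,0,0,0,0,0,0,1,0,0,0,0,0,0,1,0,0,0,0,0,0,1]}}

```text
time: 26.2
tool_pos: [0.6103, -0.1487, 0.1335]
ee_rot: [3.141, 0.0, 3.027]
wrist_force: [0.4, -0.5, -0.4]
width: 0.0176
```

Emit:
{"fn": "arm_command", "kwargs": {"plan": [0,0,0,0,0,0,1,0,0,0,0,0,0,1]}}

```text
time: 26.45
tool_pos: [0.6104, -0.1486, 0.1335]
ee_rot: [3.141, 0.0, 3.026]
wrist_force: [0.5, -0.1, 0.9]
width: 0.0119
```

```bash
python3 g.py g3 .075
```

```text
26.55 [ 0.61036968 -0.14867851  0.13350625] [3.14141713e+00 1.27320330e-04 3.02647468e+00] [0.28874239 0.51119048 0.34680415] 0.011740331667528253
```

View pics/g3.png

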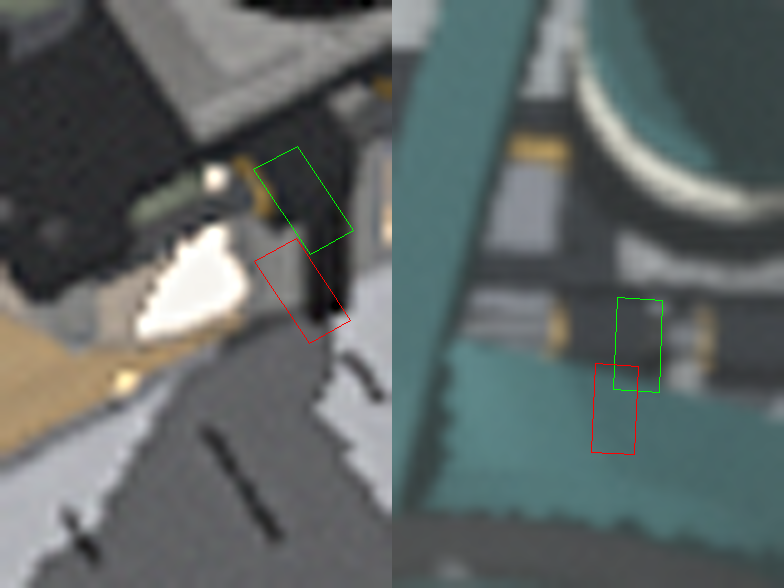

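Emit:
{"fn": "arm_command", "kwargs": {"plan": [0,-0.5,0,0,0,0,1,0,-1,0,0,0,0,1,0,-1,0,0,0,0,1,0,-1,0,0,0,0,1,0,-0.5,0,0,0,0,1,0,0,0,0,0,0,1,0,0,0,0,0,0,1]}}

```text
time: 27.42
tool_pos: [0.6059, -0.1859, 0.1335]
ee_rot: [3.137, -0.001, 3.028]
wrist_force: [1.1, 7.8, 1.1]
width: 0.0118
```

```bash
python3 g.py g4 .035; python3 look.py l13
```

```text
27.525 [ 0.60591539 -0.18586821  0.13348025] [ 3.13693852e+00 -5.16490737e-04  3.02846816e+00] [0.50014065 7.54377146 2.01942909] 0.011702634609753427
27.625 [ 0.60593046 -0.18583821  0.13348039] [ 3.13693514e+00 -5.09141673e-04  3.02852792e+00] [-0.31935723  7.33243532  1.38647028] 0.012043226368145
s 187 187
t 271 89
```

View pics/g4.png

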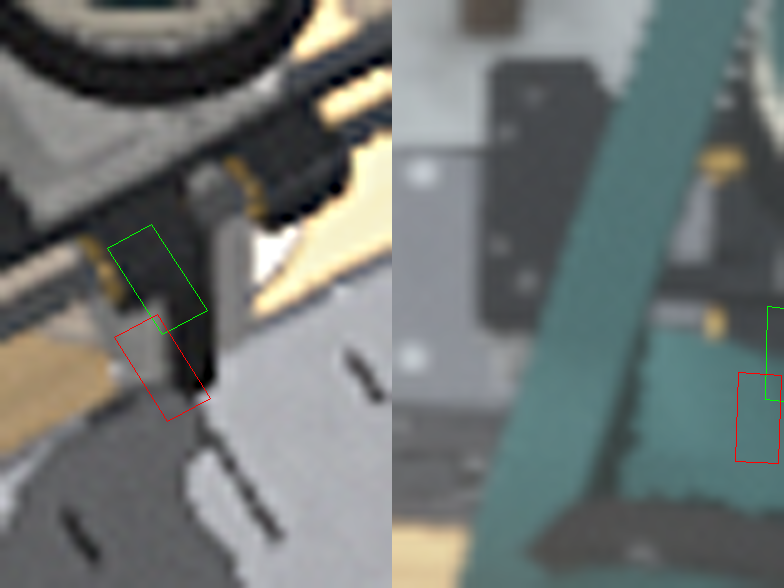

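View pics/l13.png

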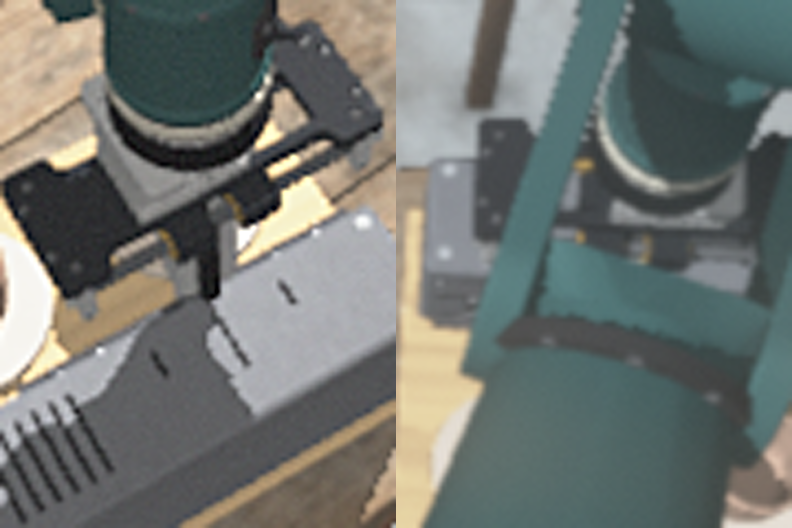

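```bash
python3 - <<'E'
from h import *
s0=cv2.imread('pics/s10.png'); a=snap('scene','s14.png')['pixels'][:,:,::-1]
ims=[cv2.resize(i[222:270,x:x+32],None,fx=12,fy=12,interpolation=cv2.INTER_CUBIC) for i,x in((s0,234),(a,222))]
cv2.imwrite('pics/z14.png',np.hstack(ims))
E
```

```text
(no output)
```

View pics/z14.png

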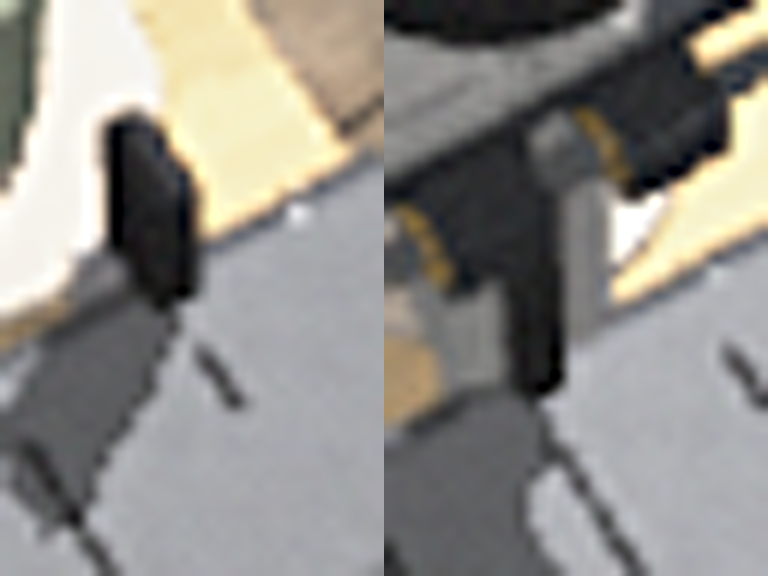

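Emit:
{"fn": "arm_command", "kwargs": {"plan": [0,-0.1,0,0,0,0,1,0,-0.1,0,0,0,0,1,0,0,0,0,0,0,1,0,0,0,0,0,0,1]}}

```text
time: 28.18
tool_pos: [0.6057, -0.1876, 0.1335]
ee_rot: [3.137, -0.001, 3.029]
wrist_force: [-0.4, 8.7, 1.4]
width: 0.012
```

```bash
python3 - <<'E'
from h import *
s0=cv2.imread('pics/s10.png'); a=snap('scene','s15.png')['pixels'][:,:,::-1]
ims=[cv2.resize(i[222:270,x:x+32],None,fx=12,fy=12,interpolation=cv2.INTER_CUBIC) for i,x in((s0,234),(a,222))]
cv2.imwrite('pics/z15.png',np.hstack(ims))
f=[]
for i in range(6): o=robot.get_obs(); cams.snapshot('top'); f.append(np.r_[o['tool_pos'],o['wrist_force'],o['width']])
print(np.mean(f,0).round(4))
E
```

```text
[ 0.6057 -0.1877  0.1335  0.6005  8.5933  0.7839  0.0117]
```

View pics/z15.png

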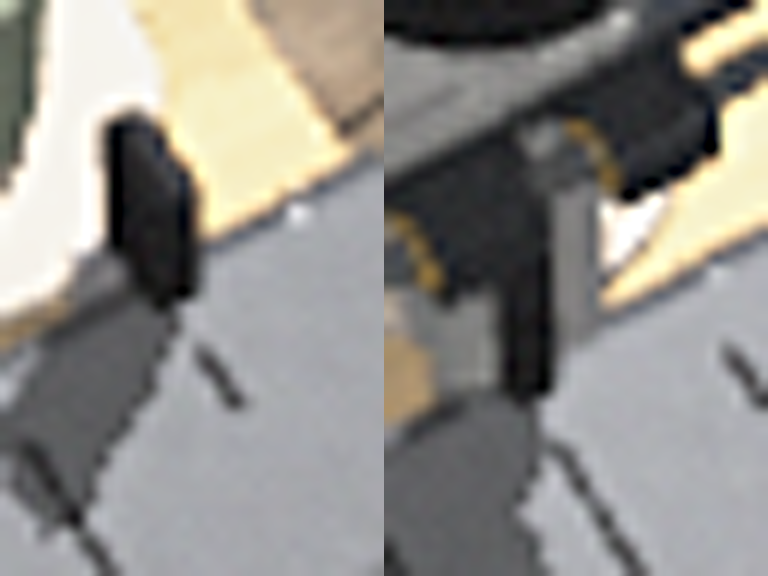

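```bash
python3 - <<'E'
from h import *
a=snap('scene','s16.png'); cv2.imwrite('pics/s16b.png',cv2.resize(a['pixels'][:,:,::-1],None,fx=1.56,fy=1.56,interpolation=cv2.INTER_CUBIC))
E
```

```text
(no output)
```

View pics/s16b.png

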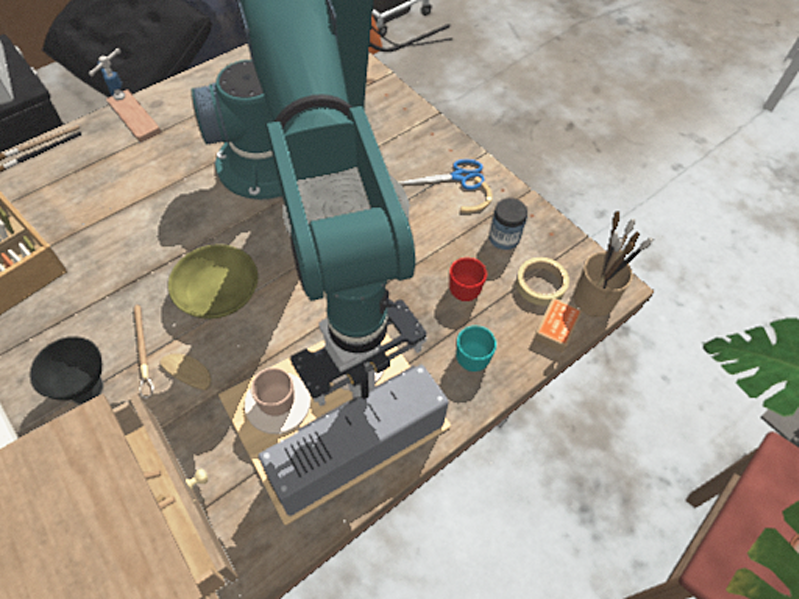

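The cup stands on the right bat (273,390), the bystanders look unmoved, and the shutter is held at the middle line (365,385). Handing in.

```bash
python3 - <<'E'
from bench import close_job
print(close_job())
E
```

```text
the job is handed in; nothing more can be done
None
```

I swapped the pots, slid the shutter to its middle line, and handed the job in at about 29 s with the gripper still holding it there. The cup went to the table left of the board first, then the tumbler moved right to left, then the cup moved to the right bat.

- **Pots:** After each release the rim sat within about 3 mm of its bat's centre in the scene view, and both pots stood upright. The two cameras put the bat centres 2–4 mm apart, so I used their average. In the last picture the arm hides the tumbler. The cup still stands in place, and the bystanders and look-alikes look unmoved by eye.
- **Shutter:** The three checks on its travel disagree a little. The tool's own movement gives about 39 mm, the picture against the line about 40 mm, and the spring force (about 8.7 N) about 38 mm. The target was 40 mm. The finger opening stayed at 12 mm, which matches the grip's thickness.
- **Limits:** No reported wrist force was above about 9 N.

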